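# Lay the turntable for tea

## Task

Lay the turntable for tea: centre the glass pitcher on the stone coaster with the steel strainer seated in its mouth, and stand the three cups in the wells of the bamboo tray, the white cup in the middle, the blue host's cup in the end well nearer the teapot and the green cup in the other end well. Set everything down gently and keep it upright, and leave the tray, the coaster, the teapot, the scoop and the clay animal where they are.

Things in the scene. Friction and masses are not known exactly. Their poses are not given: they have to be found in the camera images.
- cup_blue: Dark blue porcelain tea cup, 46 mm high, 60 mm across the rim, 57 mm across at half height, foot 36 mm across; its sides are nearly straight above 20 mm. Stands upright on the table at the start. Origin: centre of the underside, z up. About 60 g. The host's cup.
- cup_white: White porcelain tea cup, 46 mm high, 60 mm across the rim, 57 mm across at half height, foot 36 mm across; its sides are nearly straight above 20 mm. Stands upright on the table at the start. Origin: centre of the underside, z up. About 60 g.
- cup_celadon: Pale green (celadon) porcelain tea cup, 46 mm high, 60 mm across the rim, 57 mm across at half height, foot 36 mm across; its sides are nearly straight above 20 mm. Stands upright on the table at the start. Origin: centre of the underside, z up. About 60 g.
- pitcher: Clear glass pitcher with two thin wooden bands: an upright straight cylinder 54 mm across, 85 mm high, open at the top (mouth 48 mm inside, wall 3 mm). Wooden loop handle on its -x side, reaching 54 mm from the axis, 20 to 74 mm high; small pouring lip at +x. Origin: centre of the underside, z up. About 170 g. Stands on the table at the start.
- strainer: Steel tea strainer standing upright: flat-bottomed mesh cup 37 mm across, above it a collar 63 mm across from 20 to 36 mm height (grip it there along y), flat handle on the -x side reaching 70 mm from the axis at 33 mm height. On the pitcher the mesh cup hangs in the mouth and the collar rests on the rim: its origin is then 65 mm above the pitcher's. Origin: centre of the underside. About 50 g.
- tray: Bamboo tray 84 (x) by 280 (y) by 14 mm high, loose (0.4 kg) on the dark, stiffly turning turntable (410 mm across, top 26 mm above the table), long side left to right (+y to the robot's left, turned up to 17 degrees). Three round wells 58 mm across, 4 mm deep (floor 10 mm above the origin), on its long axis at y = -92, 0, +92 mm. Origin: centre of the underside.
- coaster: Round pale grey stone coaster, 84 mm across, 6 mm thick, loose (0.15 kg) on the turntable before or behind the tray. Origin: centre of the underside.
- teapot: Purple-brown clay teapot with lid, 140 mm from spout (+x) to handle (-x), body 90 mm across, 87 mm high, on the rim of the table either well to the left or well to the right of the turntable. Origin: centre of the underside. Stays where it is.
- scoop: Bamboo tea scoop, an open half-round trough 150 mm long (along its x axis), 38 mm wide, 15 mm high, on the opposite rim from the teapot. Origin: at the centre of its underside. Stays where it is.
- tea_pet: Small purple-brown clay animal figure (a tea pet) with two knob eyes, about 50 mm across and 40 mm high, standing among the cups on the rim. Origin: centre of the underside. Stays where it is.
Things that resemble listed ones, but are neither listed nor needed, are in the scene too. What is shaped like the cup_white but yellow is not meant. There is more than one size of the strainer; the job needs the smaller.

How it is judged:
At the end, for the whole second after the job is handed in: White cup in the middle well, blue in the end well on the teapot's side, green in the other, each within 12 mm and on the well floor; pitcher on the coaster within 12 mm; strainer seated on its rim within 10 mm (heights within 3 mm); all five upright within 6 degrees, released, at rest (x of cup_white in the frame of tray between -0.012 and 0.012 m and y of cup_white in the frame of tray between -0.012 and 0.012 m and z of cup_white in the frame of tray between 0.007 and 0.013 m and ((world y of teapot above 0 m and x of cup_blue in the frame of tray between -0.012 and 0.012 m and y of cup_blue in the frame of tray between 0.08 and 0.104 m and z of cup_blue in the frame of tray between 0.007 and 0.013 m and x of cup_celadon in the frame of tray between -0.012 and 0.012 m and y of cup_celadon in the frame of tray between -0.104 and -0.08 m and z of cup_celadon in the frame of tray between 0.007 and 0.013 m) or (world y of teapot below 0 m and x of cup_blue in the frame of tray between -0.012 and 0.012 m and y of cup_blue in the frame of tray between -0.104 and -0.08 m and z of cup_blue in the frame of tray between 0.007 and 0.013 m and x of cup_celadon in the frame of tray between -0.012 and 0.012 m and y of cup_celadon in the frame of tray between 0.08 and 0.104 m and z of cup_celadon in the frame of tray between 0.007 and 0.013 m)) and horizontal distance between pitcher and coaster below 0.012 m and z of pitcher in the frame of coaster between 0.003 and 0.009 m and horizontal distance between strainer and pitcher below 0.01 m and z of strainer in the frame of pitcher between 0.062 and 0.068 m and angle between each of cup_white, cup_celadon, cup_blue, pitcher, strainer's own z axis and vertical below 0.1 rad and linear speed of each of cup_white, cup_celadon, cup_blue, pitcher, strainer below 0.02 m/s); the robot touches nothing.
It fails at once if the teapot, the scoop or the tea pet is moved by more than 15 mm (distance of any of teapot, scoop, tea_pet from where it was at the start of the episode above 0.015 m).
It fails at once if the tray or the coaster is pushed more than 20 mm from its place (distance of any of tray, coaster from where it was at the start of the episode above 0.02 m).
It fails at once if a cup, the pitcher or the strainer is tipped by more than 40 degrees (angle between any of cup_white, cup_celadon, cup_blue, pitcher, strainer's own z axis and vertical above 0.7 rad).
It fails at once if a cup, the pitcher or the strainer is dropped (let go and falling faster than 0.6 m/s, a fall of about 2 cm) ((linear speed of cup_white above 0.6 m/s and contact force between the fingers and cup_white below 0.1 N) or (linear speed of cup_celadon above 0.6 m/s and contact force between the fingers and cup_celadon below 0.1 N) or (linear speed of cup_blue above 0.6 m/s and contact force between the fingers and cup_blue below 0.1 N) or (linear speed of pitcher above 0.6 m/s and contact force between the fingers and pitcher below 0.1 N) or (linear speed of strainer above 0.6 m/s and contact force between the fingers and strainer below 0.1 N)).
It fails at once if a cup, the pitcher or the strainer is pressed down with more than 60 N (contact force between any of cup_white, cup_celadon, cup_blue and tray above 60 N or contact force between pitcher and coaster above 60 N or contact force between strainer and pitcher above 60 N).
It also fails if it takes over 144 s, if anything falls off the work surface, if the arm or the gripper's body presses on something with over 40 N, if the wrist force passes 120 N, or if a joint passes its speed limit or range.

## Robot

A 7-joint arm with a two-finger parallel gripper is mounted at the origin on the work surface. World frame = base frame: x ahead of the robot, y to its left, z up, the work surface at z = 0. Lengths are in m, angles in rad, forces in N, time in s.
With the tool pointing down it reaches from about 0.4 to 0.85 m from the base axis. Payload 10.4 kg.
Tool frame: the origin (TCP) lies midway between the tips of the shut fingers; the grasp point (between the pads) lies 19 mm behind it (manip.hold_point_z is the distance from the TCP to the grasp point, in m); z points along the fingers, y is the line along which they close (so a half turn about z gives the same grasp; the last joint's range is limited). The gripper opens to 85 mm and grips with 20 to 120 N. Pads are 22 mm wide; open, the fingers measure 114 mm over their backs; the gripper's body (76 mm by 85 mm) begins 54 mm behind the grasp point. The pads swing forward as they close: fully open they stand 13 mm farther back than shut.
Start: joints at [-1.217, 0.332, -0.065, 1.46, 0.022, 1.35, -0.088], TCP at [0.23, 0.581, 0.231] pointing down, gripper open.
Joint ranges: [-2.6, 2.6], [-0.5, 2.12], [-1.47, 1.34], [0.16, 2.42], [-1.27, 4.41], [0.06, 2.06], [-2.6, 2.6]. Speed limits (rad/s): [2.22, 2.22, 2.79, 2.79, 3.14, 3.14, 3.14].

## Interface

Orientations are given as a unit quaternion [x, y, z, w].
In Python, from workcell import manip, eyes, job gives the robot as it stands.
- The arm moves only by the shell command python3 -m crank 'ROWS' [FORCE]. ROWS is JSON, a list that holds one entry, the list of rows, each a list of 7 numbers: the finger opening in cm, from 0 to 8.54, then the shift along the world's x, y, z in cm, then the turn, a rotation vector about the world's x, y, z in degrees. In form: [[[hand, x, y, z, ax, ay, az], ...]]. A call has 1 to 20 rows; each row shifts and turns the commanded pose from where the row before left it; what a row does not reach is not made up. A row lasts 1/8 s, in which the tool goes at most 62.5 mm and 10.7 degrees, less where a joint would pass 70% of its speed; a pose out of reach is approached as far as the arm can. A call with a gripper value outside its range is refused whole. The fingers move at their own pace and stop on an object; FORCE is the grip in N (left out, the last holds). Time passes only in rows, so rows that do not move let the fingers close. It gives the time, the measured TCP pose, the force, the opening and the grip force at its end, in the units of the state.
- manip.get_obs(): the state, without advancing time (a new reading comes with each control period).
- eyes.camera(name): name is "side" or "top"; returns (picture, depth): 384x512x3 uint8, red, green, blue; 384x512 float32, m along the optical axis (not along the pixel's ray), 0 where there is no reading.
- eyes.camera_params(name): a dict with "fx", "fy", "cx", "cy" (pixels), "world_from_camera" (4x4, takes a point from camera to world coordinates). Camera axes: x right, y down, z forward; pixel columns grow to the right and rows downward; lengths in m; the calibration is good to about 2 mm. A picture is of the moment at which its call begins. camera_params takes no time and is no camera call.
- job.hand_in(): hands the job in; it is judged then, once.
The state is a dict: "clock": time; "joint_pos": joint angles; "joint_velocities": joint speeds; "tau": joint torques, N m; "position": TCP position; "ee_rot": TCP orientation; "ft_force": force on the tool from outside, world axes, zero at the start; "torque": the same for the moment, N m; "grip_width": opening from 0.0 (shut) to 1.0 (fully open); "grasp_force": force on a finger pad.
Only numpy, scipy, OpenCV 4.12 (cv2) and the standard library are available. Lean on these libraries where they do the work, as an engineer would, in place of code of your own. Each camera call takes 0.05 s, during which the arm holds its last target. There are 200 camera calls.

## Working session

There is one attempt and no reset: what is moved stays moved. The work goes in short steps, Python scripts to look and compute and a shell command to move; the robot and the scene stay as the last step left them, time stands still between calls to the robot, and variables do not carry over. Pictures are saved under pics/ and viewed, at most 14 in all, crops included, and the job is handed in when it is done.

```bash
ls; mkdir -p pics; cat > h.py <<'E'
import numpy as np, cv2
from workcell import manip, eyes, job
def snap(n,fn=None):
    im,d=eyes.camera(n)
    np.savez('last_%s.npz'%n,im=im,d=d)
    if fn: cv2.imwrite('pics/'+fn,im[:,:,::-1])
    return im,d
def load(n):
    z=np.load('last_%s.npz'%n); return z['im'],z['d']
def ray(n,u,v):
    p=eyes.camera_params(n);T=np.array(p['world_from_camera'])
    return T[:3,3],T[:3,:3]@np.array([(u-p['cx'])/p['fx'],(v-p['cy'])/p['fy'],1.])
def onplane(n,u,v,z):
    o,r=ray(n,u,v); return o+r*(z-o[2])/r[2]
def pts(n,d):
    p=eyes.camera_params(n);T=np.array(p['world_from_camera'])
    v,u=np.mgrid[:d.shape[0],:d.shape[1]]
    P=np.stack([(u-p['cx'])/p['fx']*d,(v-p['cy'])/p['fy']*d,d],-1)@T[:3,:3].T+T[:3,3]
    P[d<=0]=np.nan
    return P
E
python3 - <<'E'
from h import *
for n in('top','side'):
    snap(n,n+'0.png'); p=eyes.camera_params(n); print(p['fx'],np.round(p['world_from_camera'],3))
o=manip.get_obs(); print(o['position'],o['ee_rot'],o['clock'],manip.hold_point_z)
E
```

```text
pics
371.5457766083226 [[ 0.005 -0.987  0.16   0.335]
 [-1.    -0.002  0.016  0.002]
 [-0.015 -0.16  -0.987  1.036]
 [ 0.     0.     0.     1.   ]]
412.90456431246594 [[ 0.882 -0.306  0.359 -0.036]
 [-0.471 -0.538  0.699 -1.05 ]
 [-0.021 -0.786 -0.618  0.97 ]
 [ 0.     0.     0.     1.   ]]
[0.22987088 0.58083325 0.23060338] [ 1.87272744e-01  9.82307749e-01 -6.30656379e-04 -8.89500890e-05] 0.1 0.0187
```

View pics/top0.png

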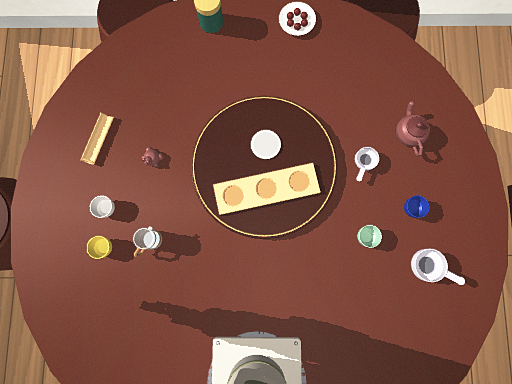

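View pics/side0.png

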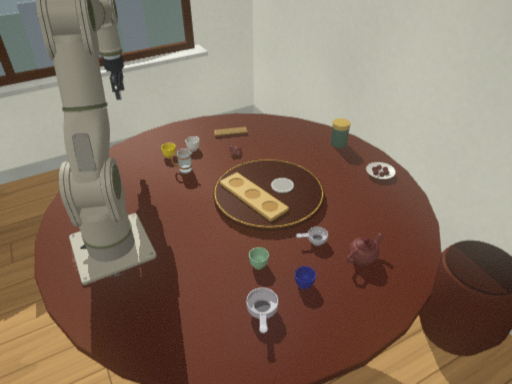

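The top view shows these candidates for each item:
- **Cups:** white (101,207), yellow lookalike (99,247), celadon (370,237), blue (417,207).
- **Pitcher:** (147,240).
- **Strainers:** two, at (367,159), which looks smaller, and (430,265), which looks bigger.
- **Other items:** tray (267,188), coaster (265,144), teapot (413,130, so y<0), scoop (97,138), tea pet (152,157).

I'll measure these now.

```bash
python3 - <<'E'
from h import *
im,d=load('top'); P=pts('top',d)
W=dict(white=(101,207),yellow=(99,247),pit=(147,240),cel=(370,237),blue=(417,207),strS=(367,163),strL=(437,267),pet=(152,157),scoop=(97,138),teapot=(413,130))
for k,(u,v) in W.items():
    r=32 if k in('strL','scoop','teapot') else 24
    p=P[v-r:v+r,u-r:u+r].reshape(-1,3); p=p[p[:,2]>.008]
    # own blob: within window
    zmax=np.percentile(p[:,2],98)
    q=p[p[:,2]>zmax-.008]
    c,rad=cv2.minEnclosingCircle(q[:,:2].astype(np.float32))
    print(k,'zmax %.3f'%zmax,'top circ',np.round(c,4),'r %.4f'%rad,'n',len(q),'bbox',np.round(p.min(0),3),np.round(p.max(0),3))
# tray, coaster
hsv=cv2.cvtColor(im,cv2.COLOR_RGB2HSV)
roi=np.zeros(d.shape,bool);roi[95:240,190:340]=1
tm=roi&(hsv[...,2]>130)&(hsv[...,1]>40)&(P[...,2]>.031)
n,l,s,c=cv2.connectedComponentsWithStats(tm.astype(np.uint8)); i=1+s[1:,4].argmax()
q=P[l==i]; print('tray z',np.nanmedian(q[:,2]),s[i])
cs=cv2.findContours((l==i).astype(np.uint8),0,2)[0][0][:,0]
w=np.array([onplane('top',a,b,.040)[:2] for a,b in cs],np.float32)
print(cv2.minAreaRect(w))
cm=roi&(hsv[...,2]>130)&(hsv[...,1]<40)
n,l,s,c=cv2.connectedComponentsWithStats(cm.astype(np.uint8)); i=1+s[1:,4].argmax()
q=P[l==i]; print('coaster z',np.nanmedian(q[:,2]),s[i])
cs=cv2.findContours((l==i).astype(np.uint8),0,2)[0][0][:,0]
w=np.array([onplane('top',a,b,.032)[:2] for a,b in cs],np.float32); print(cv2.minEnclosingCircle(w), w.mean(0))
big=[cv2.resize(im[y-40:y+40,x-50:x+50][:,:,::-1],(400,320),interpolation=3) for x,y in((130,215),(400,215),(125,150),(385,150))]
cv2.imwrite('pics/crop.png',np.vstack([np.hstack(big[:2]),np.hstack(big[2:])])[:600])
E
```

```text
white zmax 0.048 top circ [0.4574 0.4225] r 0.0312 n 84 bbox [0.427 0.393 0.008] [0.485 0.452 0.05 ]
yellow zmax 0.048 top circ [0.3488 0.4219] r 0.0306 n 95 bbox [0.319 0.391 0.008] [0.377 0.452 0.05 ]
pit zmax 0.088 top circ [0.3745 0.2884] r 0.0307 n 107 bbox [0.314 0.263 0.008] [0.401 0.317 0.09 ]
cel zmax 0.048 top circ [ 0.3806 -0.2983] r 0.0303 n 89 bbox [ 0.351 -0.327  0.008] [ 0.409 -0.268  0.05 ]
blue zmax 0.047 top circ [ 0.4594 -0.4288] r 0.0302 n 89 bbox [ 0.43  -0.459  0.008] [ 0.489 -0.399  0.049]
strS zmax 0.038 top circ [ 0.5785 -0.2959] r 0.0510 n 135 bbox [ 0.532 -0.334  0.01 ] [ 0.626 -0.272  0.04 ]
strL zmax 0.050 top circ [ 0.2957 -0.4735] r 0.0686 n 296 bbox [ 0.258 -0.536  0.014] [ 0.347 -0.407  0.053]
pet zmax 0.040 top circ [0.5957 0.3026] r 0.0183 n 59 bbox [0.575 0.267 0.008] [0.632 0.327 0.045]
scoop zmax 0.020 top circ [0.6573 0.4609] r 0.0761 n 220 bbox [0.581 0.419 0.008] [0.733 0.501 0.021]
teapot zmax 0.082 top circ [ 0.6665 -0.4308] r 0.0158 n 41 bbox [ 0.6   -0.472  0.021] [ 0.748 -0.388  0.09 ]
tray z 0.039408874181931675 [ 213  163  107   52 3170]
((0.5084435343742371, -0.025170519948005676), (0.08592839539051056, 0.2801663279533386), 12.781367301940918)
coaster z 0.032624958259976466 [251 130  30  29 695]
((0.6352542638778687, -0.023529253900051117), 0.04245973750948906) [ 0.6349838  -0.02360446]
```

View pics/crop.png

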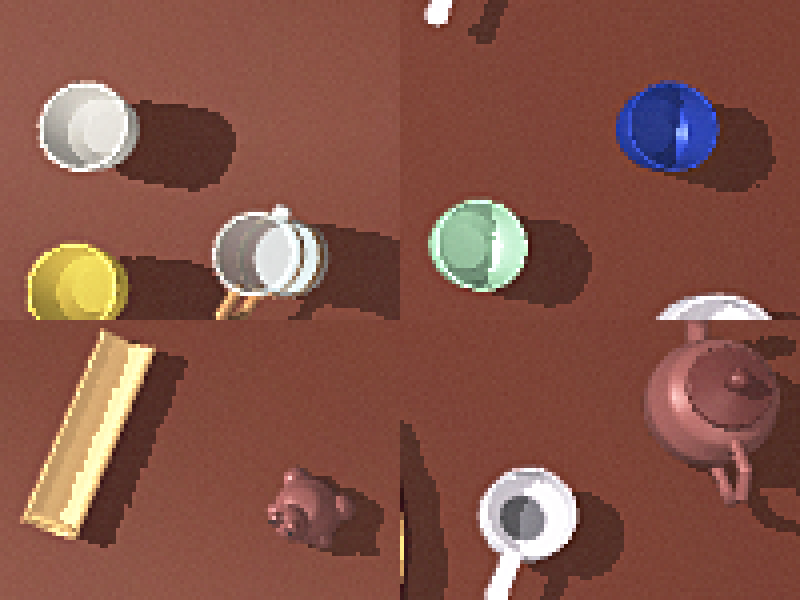

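The choices hold up. The white cup (101,207) is not the yellow one, and the strainer at (367,159) has a 62 mm collar, so it's the small one. The teapot is on the -y side, so blue goes in the -y well. Next I need the handle directions and centres.

```bash
python3 - <<'E'
from h import *
im,d=load('top'); P=pts('top',d)
def win(u,v,r): return P[v-r:v+r,u-r:u+r].reshape(-1,3)
p=win(367,163,26)
for lo,hi in((.03,.045),):
    q=p[(p[:,2]>lo)&(p[:,2]<hi)]
    c=np.array([.5945,-.303])
    for _ in range(10):
        r=np.linalg.norm(q[:,:2]-c,axis=1); g=q[(r<.035)&(r>.026)]
        A=np.c_[2*g[:,:2],np.ones(len(g))]; s=np.linalg.lstsq(A,(g[:,:2]**2).sum(1),rcond=None)[0]; c=s[:2]
    R=np.sqrt(s[2]+c@c); h=q[np.linalg.norm(q[:,:2]-c,axis=1)>.04]; hd=h[:,:2].mean(0)-c
    print('strS',c,R,len(g),'handle deg',np.degrees(np.arctan2(hd[1],hd[0])),np.linalg.norm(h[:,:2]-c,axis=1).max())
p=win(147,240,26); q=p[(p[:,2]>.080)]
c=np.array([.373,.289])
for _ in range(10):
    r=np.linalg.norm(q[:,:2]-c,axis=1); g=q[r<.0285]
    A=np.c_[2*g[:,:2],np.ones(len(g))]; s=np.linalg.lstsq(A,(g[:,:2]**2).sum(1),rcond=None)[0]; c=s[:2]
lip=q[np.linalg.norm(q[:,:2]-c,axis=1)>.0295]; 
h=p[(p[:,2]>.015)&(p[:,2]<.08)]; h=h[np.linalg.norm(h[:,:2]-c,axis=1)>.033]
for nm,x in(('lip',lip),('handle',h)):
    v=x[:,:2].mean(0)-c; print(nm,len(x),np.degrees(np.arctan2(v[1],v[0])),np.linalg.norm(x[:,:2]-c,axis=1).max())
print('pit',c,np.sqrt(s[2]+c@c),len(g))
hsv=cv2.cvtColor(im,cv2.COLOR_RGB2HSV)
for u,v in((233,196),(266,188),(300,181)):
    m=np.zeros(d.shape,np.uint8);m[v-15:v+15,u-15:u+15]=1
    m&=((hsv[...,1]>100)&(hsv[...,2]>150)).astype(np.uint8)
    M=cv2.moments(m,True); print('well',M['m00'],onplane('top',M['m10']/M['m00'],M['m01']/M['m00'],.036))
E
```

```text
strS [ 0.5945408  -0.30318925] 0.030813081019182807 78 handle deg 156.57534342434514 0.06858033164300797
lip 9 -30.7554514845783 0.034441749046765766
handle 52 150.0203390525951 0.052663585205997204
pit [0.37075567 0.28975861] 0.025412593761013545 95
well 362.0 [0.48935584 0.0667331  0.036     ]
well 354.0 [ 0.51034394 -0.02359028  0.036     ]
well 358.0 [ 0.52994848 -0.11379096  0.036     ]
```

```bash
python3 -m crank '[[[8.5,1,-2,0,0,0,-0.4],[8.5,2,-4.1,0,0,0,-1.2],[8.5,2,-4.2,0,0,0,-1.2],[8.5,2,-4.2,0,0,0,-1.2],[8.5,2,-4.2,0,0,0,-1.2],[8.5,2,-4.2,0,0,0,-1.2],[8.5,2,-4.2,-2,0,0,-1.2],[8.5,1.1,-2,-4,0,0,-0.8],[8.5,0,0,-4,0,0,0],[8.5,0,0,0,0,0,0]]]' 30; python3 -c "
from h import *
snap('top');snap('side','s1.png');o=manip.get_obs();n=o['ee_rot'];print(o['position'],n,np.degrees(2*np.arctan2(n[1],n[0]))-90)"
```

```text
clock: 1.35
position: [0.3695, 0.2886, 0.1291]
ee_rot: [0.259, 0.966, -0.002, -0.001]
ft_force: [-0.1, -0.4, 1.1]
grip_width: 0.998
grasp_force: 0.0
[0.37105895 0.29068044 0.13232746] [2.58448425e-01 9.66025038e-01 1.66335287e-04 9.68173454e-05] 60.04396524798648
```

View pics/s1.png

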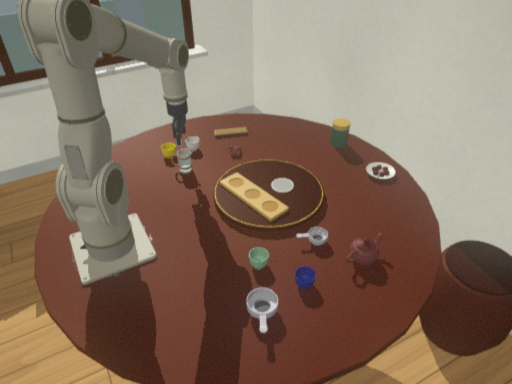

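The gripper (178,140) is over the pitcher (184,160) and lined up at 60°. I'll descend and grip.

```bash
python3 -m crank '[[[8.5,0,0,-3,0,0,0],[8.5,0,-0.1,-3,0,0,0],[8.5,0,0,-2.5,0,0,0],[8.5,0,0,-1.6,0,0,0],[8.5,0,0,0,0,0,0],[7,0,0,0,0,0,0],[5.8,0,0,0,0,0,0],[4.5,0,0,0,0,0,0],[4.5,0,0,0,0,0,0],[4.5,0,0,0,0,0,0],[4.5,0,0,0,0,0,0]]]' 30
```

```text
clock: 2.82
position: [0.3715, 0.2898, 0.0314]
ee_rot: [0.259, 0.966, 0.001, 0.0]
ft_force: [-0.9, -0.6, 6.8]
grip_width: 0.632
grasp_force: 30.4
```

```bash
python3 -m crank '[[[4.5,0,0,1,0,0,0],[4.5,0,0,3,0,0,0],[4.5,0,0,4,0,0,0],[4.5,0,0,3,0,0,0],[4.5,1.1,-1.3,1,0,0,0],[4.5,2.2,-2.6,0,0,0,0],[4.5,2.2,-2.6,0,0,0,0],[4.5,2.2,-2.6,0,0,0,0],[4.5,2.2,-2.6,0,0,0,0],[4.5,2.2,-2.6,0,0,0,0],[4.5,2.2,-2.6,0,0,0,0],[4.5,2.2,-2.6,0,0,0,0],[4.5,2.2,-2.6,0,0,0,0],[4.5,2.2,-2.6,0,0,0,0],[4.5,2.2,-2.6,0,0,0,0],[4.5,2.2,-2.6,0,0,0,0],[4.5,1.1,-1.4,0,0,0,0],[4.5,0,0,-2,0,0,0],[4.5,0,0,0,0,0,0],[4.5,0,0,0,0,0,0]]]'; python3 -c "
from h import *
im,d=snap('side')
cv2.imwrite('pics/s2.png',cv2.resize(im[80:240,180:380,::-1],(800,600)))
o=manip.get_obs();n=o['ee_rot'];print(o['position'],n,o['grip_width'])"
```

```text
clock: 5.32
position: [0.6344, -0.0224, 0.13]
ee_rot: [0.258, 0.966, 0.0, -0.001]
ft_force: [-0.2, -0.2, -1.5]
grip_width: 0.636
grasp_force: 32.4
[ 0.63471343 -0.02265671  0.13052804] [ 2.57999657e-01  9.66144962e-01  2.95015448e-04 -3.91196403e-05] 0.637192540718407
```

View pics/s2.png

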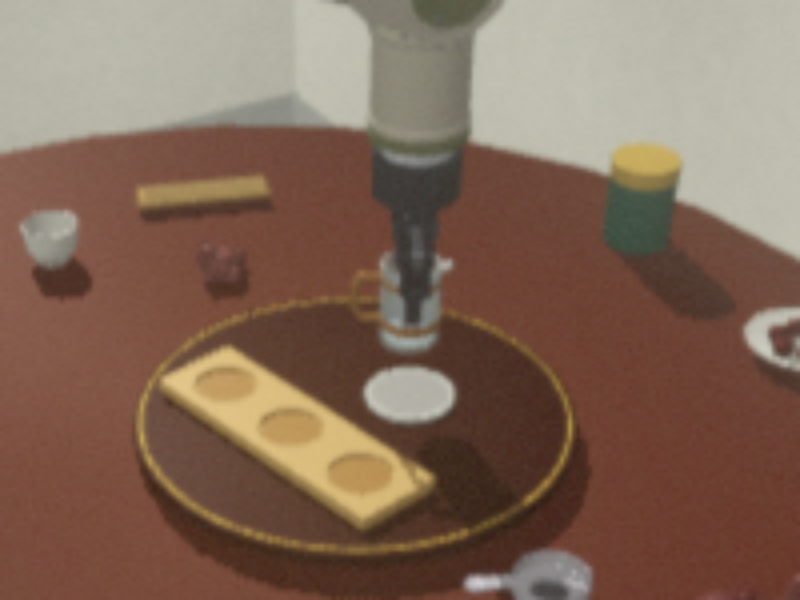

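The pitcher is held upright above the coaster (410,390 in the crop). I'll lower it slowly.

```bash
python3 -m crank '[[[4.5,0,-0.05,-2,0,0,0],[4.5,0,-0.05,-2,0,0,0],[4.5,0,0,-1.5,0,0,0],[4.5,0,0,-0.6,0,0,0],[4.5,0,0,-0.3,0,0,0],[4.5,0,0,-0.15,0,0,0],[4.5,0,0,0,0,0,0],[4.5,0,0,0,0,0,0]]]'
```

```text
clock: 6.38
position: [0.6352, -0.0248, 0.0653]
ee_rot: [0.259, 0.966, 0.0, 0.0]
ft_force: [0.2, -0.3, -2.1]
grip_width: 0.638
grasp_force: 32.4
```

```bash
python3 -m crank '[[[4.5,0,0.05,-0.1,0,0,0],[4.5,0,0,-0.1,0,0,0],[4.5,0,0,-0.1,0,0,0],[4.5,0,0,0,0,0,0]]]'
```

```text
clock: 6.88
position: [0.6352, -0.0242, 0.0635]
ee_rot: [0.259, 0.966, 0.0, 0.0]
ft_force: [-7.1, 0.9, 13.1]
grip_width: 0.639
grasp_force: 33.4
```

```bash
python3 -m crank '[[[5.7,0,0,0,0,0,0],[6.5,0,0,0,0,0,0],[8.5,0,0,0,0,0,0],[8.5,0,0,0,0,0,0],[8.5,0,0,0,0,0,0],[8.5,0,0,3,0,0,0],[8.5,0,0,4,0,0,0],[8.5,0,0,4,0,0,0],[8.5,0,0,2,0,0,0],[8.5,-0.3,-2,0,0,0,0.6],[8.5,-0.6,-4,0,0,0,1],[8.5,-0.6,-4,0,0,0,1],[8.5,-0.6,-4,0,0,0,1],[8.5,-0.6,-4,0,0,0,1],[8.5,-0.6,-4,-1,0,0,1],[8.5,-0.6,-4,-2,0,0,1],[8.5,-0.2,-1.9,-4,0,0,0],[8.5,0,0,-4,0,0,0],[8.5,0,0,0,0,0,0],[8.5,0,0,0,0,0,0]]]'; python3 - <<'E'
from h import *
o=manip.get_obs();n=o['ee_rot'];print(o['position'],np.degrees(2*np.arctan2(n[1],n[0]))-90)
im,d=snap('top');P=pts('top',d)
cv2.imwrite('pics/t3.png',cv2.resize(im[80:260,190:440,::-1],(800,576)))
# pitcher check
p=P[110:170,235:300].reshape(-1,3);q=p[p[:,2]>.108]
print(np.percentile(q[:,2],98),q[:,:2].min(0),q[:,:2].max(0),cv2.minEnclosingCircle(q[:,:2].astype(np.float32)),len(q))
E
```

```text
clock: 9.38
position: [0.5949, -0.3034, 0.0836]
ee_rot: [0.202, 0.979, -0.0, 0.001]
ft_force: [0.4, -0.2, 0.3]
grip_width: 0.992
grasp_force: 0.0
[ 0.59485367 -0.30338542  0.08355282] 66.64335409359316
0.12035616071996995 [ 0.59607937 -0.04872548] [0.66539138 0.00276827] ((0.6307353973388672, -0.01917702704668045), 0.039751939475536346) 123
```

View pics/t3.png

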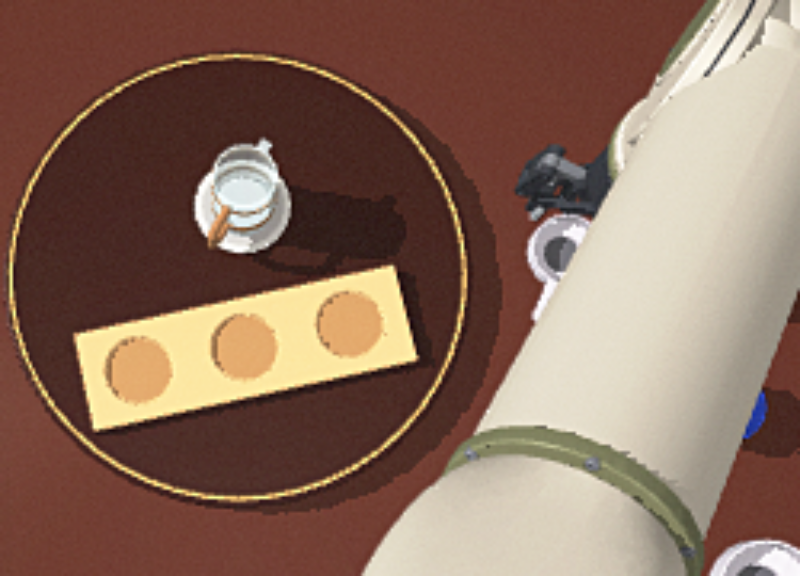

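The pitcher stands on the coaster at (245,205) in the crop, and the gripper straddles the strainer collar. I'll descend and grip it.

```bash
python3 -m crank '[[[8.5,0,0,-2.5,0,0,0],[8.5,0,0,-2.5,0,0,0],[8.5,0,0,-1.7,0,0,0],[8.5,0,0,-0.8,0,0,0],[8.5,0,0,0,0,0,0],[7.2,0,0,0,0,0,0],[6.4,0,0,0,0,0,0],[5,0,0,0,0,0,0],[5,0,0,0,0,0,0],[5,0,0,0,0,0,0],[5,0,0,0,0,0,0]]]' 30; python3 - <<'E'
from h import *
im,d=load('top');P=pts('top',d)
p=P[110:170,235:300].reshape(-1,3);q=p[p[:,2]>.112]
c=np.array([.635,-.024])
for _ in range(10):
    r=np.linalg.norm(q[:,:2]-c,axis=1); g=q[(r<.0285)&(r>.02)]
    A=np.c_[2*g[:,:2],np.ones(len(g))]; s=np.linalg.lstsq(A,(g[:,:2]**2).sum(1),rcond=None)[0]; c=s[:2]
print(c,np.sqrt(s[2]+c@c),len(g))
E
```

```text
clock: 10.8
position: [0.5945, -0.3036, 0.0079]
ee_rot: [0.203, 0.979, -0.0, 0.001]
ft_force: [-1.2, 0.7, 5.7]
grip_width: 0.726
grasp_force: 32.6
[ 0.63396761 -0.02345628] 0.025343417542691375 91
```

```bash
python3 -m crank '[[[5,0,0,1,0,0,0],[5,0,0,3,0,0,0],[5,0,0,4,0,0,0],[5,0,0,4,0,0,0],[5,0,0,4,0,0,0],[5,0.2,1.5,1,0,0,0],[5,0.4,3,0,0,0,0],[5,0.5,3,0,0,0,0],[5,0.5,3,0,0,0,0],[5,0.5,3,0,0,0,0],[5,0.5,3,0,0,0,0],[5,0.4,3,0,0,0,0],[5,0.4,3,0,0,0,0],[5,0.4,3,0,0,0,0],[5,0.2,1.5,0,0,0,0],[5,0,0,0,0,0,0],[5,0,0,0,0,0,0]]]'; python3 - <<'E'
from h import *
o=manip.get_obs();n=o['ee_rot'];print(o['position'],o['grip_width'])
im,d=snap('side')
cv2.imwrite('pics/s4.png',cv2.resize(im[100:220,220:380,::-1],(800,600)))
E
```

```text
clock: 12.92
position: [0.6337, -0.035, 0.1768]
ee_rot: [0.204, 0.979, -0.0, -0.0]
ft_force: [-0.4, -0.1, 0.0]
grip_width: 0.724
grasp_force: 32.9
[ 0.63367769 -0.03503312  0.17679924] 0.7239964927878177
```

View pics/s4.png

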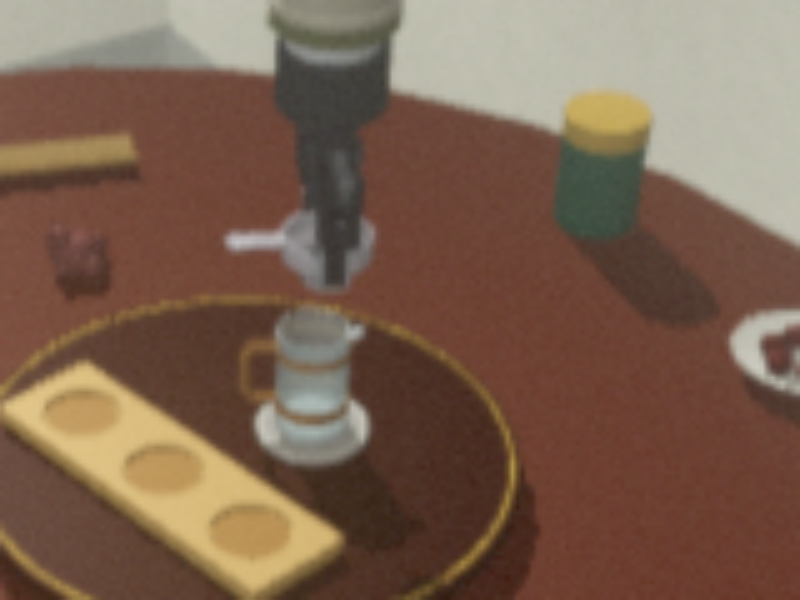

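The strainer is held level, 11 mm short in y. I'll shift it and lower it.

```bash
python3 -m crank '[[[5,0.03,0.6,0,0,0,0],[5,0,0.5,0,0,0,0],[5,0,0,-2,0,0,0],[5,0,0,-2,0,0,0],[5,0,0,-1.5,0,0,0],[5,0,0,-0.6,0,0,0],[5,0,0,-0.4,0,0,0],[5,0,0,-0.2,0,0,0],[5,0,0,-0.1,0,0,0],[5,0,0,0,0,0,0],[5,0,0,0,0,0,0]]]'
```

```text
clock: 14.35
position: [0.6344, -0.0223, 0.1091]
ee_rot: [0.203, 0.979, 0.0, 0.0]
ft_force: [-0.8, 0.0, -0.8]
grip_width: 0.723
grasp_force: 32.9
```

```bash
python3 -m crank '[[[5,0,-0.1,-0.1,0,0,0],[5,0,0,-0.1,0,0,0],[5,0,0,-0.1,0,0,0],[5,0,0,-0.1,0,0,0],[5,0,0,0,0,0,0]]]'
```

```text
clock: 14.98
position: [0.6343, -0.0233, 0.1049]
ee_rot: [0.203, 0.979, 0.0, 0.0]
ft_force: [-0.2, -0.5, 0.8]
grip_width: 0.729
grasp_force: 33.0
```

```bash
python3 -m crank '[[[5,0,0,-0.1,0,0,0],[5,0,0,0,0,0,0]]]'
```

```text
clock: 15.22
position: [0.6347, -0.0234, 0.1049]
ee_rot: [0.203, 0.979, 0.0, 0.001]
ft_force: [-2.4, -0.0, 7.4]
grip_width: 0.725
grasp_force: 33.5
```

```bash
python3 -m crank '[[[6.5,0,0,0,0,0,0],[7.2,0,0,0,0,0,0],[8.5,0,0,0,0,0,0],[8.5,0,0,0,0,0,0],[8.5,0,0,2,0,0,0],[8.5,0,0,4,0,0,0],[8.5,0,0,4,0,0,0],[8.5,-0.8,1.9,0,0,0,-2.3],[8.5,-1.5,3.7,0,0,0,-4.5],[8.5,-1.5,3.7,0,0,0,-4.5],[8.5,-1.5,3.7,0,0,0,-4.5],[8.5,-1.5,3.7,0,0,0,-4.5],[8.5,-1.5,3.7,0,0,0,-4.5],[8.5,-1.5,3.7,0,0,0,-4.5],[8.5,-1.5,3.7,0,0,0,-4.5],[8.5,-1.5,3.7,0,0,0,-4.5],[8.5,-1.5,3.7,0,0,0,-4.5],[8.5,-1.5,3.7,0,0,0,-4.5],[8.5,-1.5,3.7,0,0,0,-4.5],[8.5,-0.5,1.9,0,0,0,-2.2]]]'; python3 - <<'E'
from h import *
o=manip.get_obs();n=o['ee_rot'];print(o['position'],np.degrees(2*np.arctan2(n[1],n[0]))-90)
im,d=snap('top');P=pts('top',d)
i2,_=snap('side')
cv2.imwrite('pics/t5.png',np.hstack([cv2.resize(im[110:200,220:310,::-1],(400,400)),cv2.resize(i2[110:210,230:330,::-1],(400,400))]))
p=P[105:170,235:300].reshape(-1,3);q=p[p[:,2]>.125]
c=np.array([.635,-.024])
for _ in range(10):
    r=np.linalg.norm(q[:,:2]-c,axis=1); g=q[(r<.035)&(r>.026)]
    A=np.c_[2*g[:,:2],np.ones(len(g))]; s=np.linalg.lstsq(A,(g[:,:2]**2).sum(1),rcond=None)[0]; c=s[:2]
print(c,np.sqrt(s[2]+c@c),len(g),np.percentile(g[:,2],[5,50,95]))
E
```

```text
clock: 17.73
position: [0.4549, 0.4243, 0.2054]
ee_rot: [0.625, 0.781, 0.001, -0.0]
ft_force: [0.8, -0.2, 0.0]
grip_width: 0.997
grasp_force: 0.0
[0.45487247 0.42427011 0.20536933] 12.664327866385378
[ 0.63460557 -0.02304863] 0.03083738670844577 98 [0.12618163 0.13212333 0.13562068]
```

View pics/t5.png

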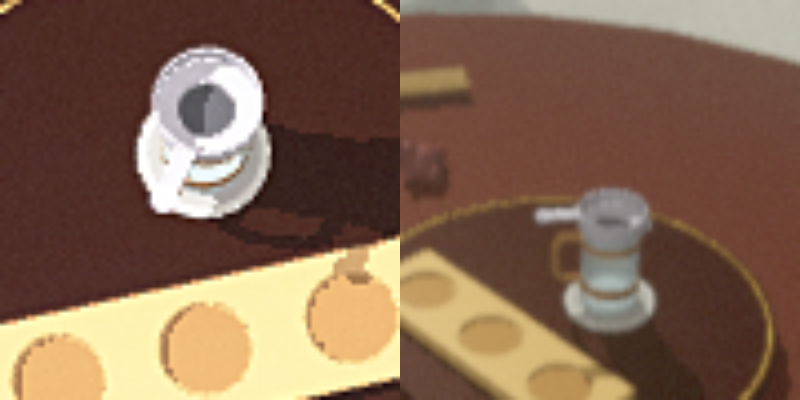

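The strainer sits level on the pitcher, centred to within 1 mm, with its top at about 0.133 m. Now the white cup.

```bash
python3 -m crank '[[[8.5,0.2,-0.2,-2,0,0,0],[8.5,0,0,-4,0,0,0],[8.5,0,0,-4,0,0,0],[8.5,0,0,-3.5,0,0,0],[8.5,0,0,-3,0,0,0],[8.5,0,0,-2,0,0,0],[8.5,0,0,-1,0,0,0],[8.5,0,0,0,0,0,0],[7,0,0,0,0,0,0],[6,0,0,0,0,0,0],[5,0,0,0,0,0,0],[5,0,0,0,0,0,0],[5,0,0,0,0,0,0],[5,0,0,0,0,0,0]]]' 30
```

```text
clock: 19.58
position: [0.4586, 0.4202, 0.01]
ee_rot: [0.625, 0.781, 0.001, -0.0]
ft_force: [-2.0, -0.5, 6.1]
grip_width: 0.679
grasp_force: 31.2
```

```bash
python3 -m crank '[[[5,0,0,1,0,0,0],[5,0,0,3,0,0,0],[5,0,0,4,0,0,0],[5,0,0,4,0,0,0],[5,0.2,-1.8,1,0,0,0],[5,0.4,-3.7,0,0,0,0],[5,0.4,-3.7,0,0,0,0],[5,0.4,-3.7,0,0,0,0],[5,0.4,-3.7,0,0,0,0],[5,0.4,-3.7,0,0,0,0],[5,0.4,-3.7,0,0,0,0],[5,0.4,-3.7,0,0,0,0],[5,0.4,-3.7,0,0,0,0],[5,0.4,-3.7,0,0,0,0],[5,0.5,-3.7,0,0,0,0],[5,0.5,-3.7,0,0,0,0],[5,0.2,-1.9,-1,0,0,0],[5,0,0,-2,0,0,0],[5,0,0,-2,0,0,0],[5,0,0,0,0,0,0]]]'
```

```text
clock: 22.08
position: [0.5064, -0.0251, 0.0874]
ee_rot: [0.625, 0.78, -0.001, -0.001]
ft_force: [0.0, 0.1, -0.8]
grip_width: 0.679
grasp_force: 32.5
```

```bash
python3 -m crank '[[[5,0.3,-0.1,-1.5,0,0,0],[5,0,0,-1.4,0,0,0],[5,0,0,-0.6,0,0,0],[5,0,0,-0.2,0,0,0],[5,0,0,-0.2,0,0,0],[5,0,0,-0.1,0,0,0],[5,0,0,-0.1,0,0,0],[5,0,0,0,0,0,0]]]'
```

```text
clock: 23.08
position: [0.5113, -0.0253, 0.0479]
ee_rot: [0.625, 0.781, 0.0, 0.0]
ft_force: [-0.8, -0.2, -0.4]
grip_width: 0.679
grasp_force: 32.5
```

```bash
python3 -m crank '[[[5,-0.15,-0.1,-0.1,0,0,0],[5,0,0,-0.1,0,0,0],[5,0,0,-0.1,0,0,0],[5,0,0,0,0,0,0]]]'; python3 -m crank '[[[5,0,0,0,0,0,0]]]'
```

```text
clock: 23.58
position: [0.5097, -0.0265, 0.0458]
ee_rot: [0.625, 0.78, 0.0, -0.0]
ft_force: [-8.3, -1.2, 15.6]
grip_width: 0.68
grasp_force: 33.5
clock: 23.7
position: [0.5097, -0.0265, 0.0458]
ee_rot: [0.625, 0.78, 0.0, -0.0]
ft_force: [-6.8, -0.3, 16.6]
grip_width: 0.677
grasp_force: 33.5
```

```bash
python3 -m crank '[[[6,0,0,0,0,0,0],[7,0,0,0,0,0,0],[8,0,0,0,0,0,0],[8.2,0,0,0,0,0,0],[8.2,0,0,2,0,0,0],[8.2,0,0,4,0,0,0],[8.2,0,0,4,0,0,0],[8.2,-0.8,-1.6,0,0,0,0],[8.2,-1.6,-3.4,0,0,0,0],[8.2,-1.6,-3.4,0,0,0,0],[8.2,-1.6,-3.4,0,0,0,0],[8.2,-1.6,-3.4,0,0,0,0],[8.2,-1.6,-3.4,0,0,0,0],[8.2,-1.6,-3.4,0,0,0,0],[8.2,-1.6,-3.4,0,0,0,0],[8.2,-0.9,-1.8,0,0,0,0],[8.2,0,0,0,0,0,0],[8.2,0,0,0,0,0,0]]]'; python3 - <<'E'
from h import *
o=manip.get_obs();print(o['position'])
im,d=snap('top');P=pts('top',d)
p=P[165:205,245:290].reshape(-1,3);q=p[(p[:,2]>.072)&(p[:,2]<.1)]
print('white',cv2.minEnclosingCircle(q[:,:2].astype(np.float32)),len(q),np.percentile(q[:,2],[5,50,95]))
cv2.imwrite('pics/t6.png',cv2.resize(im[90:290,150:450,::-1],(780,520)))
hsv=cv2.cvtColor(im,cv2.COLOR_RGB2HSV)
for u,v in((233,196),(300,181)):
    m=np.zeros(d.shape,np.uint8);m[v-15:v+15,u-15:u+15]=1
    m&=((hsv[...,1]>100)&(hsv[...,2]>150)).astype(np.uint8)
    M=cv2.moments(m,True); print('well',M['m00'],onplane('top',M['m10']/M['m00'],M['m01']/M['m00'],.036))
E
```

```text
clock: 25.95
position: [0.3807, -0.2976, 0.1443]
ee_rot: [0.625, 0.781, 0.0, -0.0]
ft_force: [-0.4, 0.3, -0.8]
grip_width: 0.96
grasp_force: 0.0
[ 0.38074776 -0.29757468  0.14431842]
white ((0.508442223072052, -0.023928329348564148), 0.02996131218969822) 81 [0.07317819 0.08126955 0.08456605]
well 366.0 [0.48943702 0.06664218 0.036     ]
well 504.0 [ 0.52642868 -0.1080796   0.036     ]
```

View pics/t6.png

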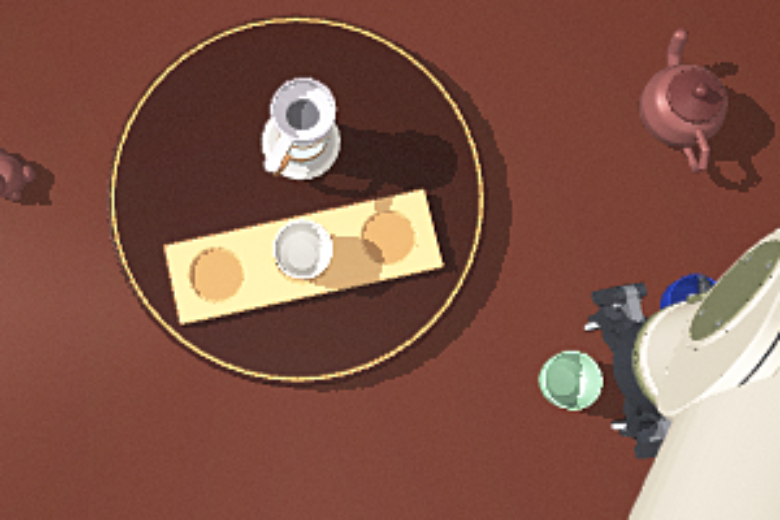

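The white cup stands in the middle well (crop 303,250) and the tray hasn't moved. The gripper is over the celadon cup, so I'll descend.

```bash
python3 -m crank '[[[8.5,0,-0.05,-2,0,0,0],[8.5,0,0,-4,0,0,0],[8.5,0,0,-3.5,0,0,0],[8.5,0,0,-2.5,0,0,0],[8.5,0,0,-1.4,0,0,0],[8.5,0,0,0,0,0,0],[7,0,0,0,0,0,0],[6,0,0,0,0,0,0],[5,0,0,0,0,0,0],[5,0,0,0,0,0,0],[5,0,0,0,0,0,0],[5,0,0,0,0,0,0]]]' 30
```

```text
clock: 27.5
position: [0.3814, -0.2991, 0.0119]
ee_rot: [0.625, 0.78, 0.001, 0.001]
ft_force: [-2.0, 1.1, 8.9]
grip_width: 0.678
grasp_force: 30.3
```

```bash
python3 -m crank '[[[5,0,0,1,0,0,0],[5,0,0,3,0,0,0],[5,0,0,4,0,0,0],[5,0,0,4,0,0,0],[5,0.5,1.8,1,0,0,0],[5,1.1,3.6,0,0,0,0],[5,1.1,3.6,0,0,0,0],[5,1.1,3.6,0,0,0,0],[5,1.1,3.6,0,0,0,0],[5,1.1,3.6,0,0,0,0],[5,1.1,3.6,0,0,0,0],[5,1.1,3.7,0,0,0,0],[5,1.1,3.7,0,0,0,0],[5,1.1,3.7,0,0,0,0],[5,0.4,1.9,0,0,0,0],[5,0,0,-2,0,0,0],[5,0,0,-2,0,0,0],[5,0,0,0,0,0,0]]]'
```

```text
clock: 29.75
position: [0.4878, 0.0642, 0.1002]
ee_rot: [0.626, 0.78, -0.001, -0.0]
ft_force: [0.9, 1.0, -0.6]
grip_width: 0.677
grasp_force: 32.5
```

```bash
python3 -m crank '[[[5,0.05,0.05,-1.5,0,0,0],[5,0,0,-1.6,0,0,0],[5,0,0,-1,0,0,0],[5,0,0,-0.5,0,0,0],[5,0,0,-0.2,0,0,0],[5,0,0,-0.1,0,0,0],[5,0,0,-0.1,0,0,0],[5,0,0,0,0,0,0],[5,0,0,0,0,0,0]]]'
```

```text
clock: 30.88
position: [0.4894, 0.0657, 0.051]
ee_rot: [0.625, 0.781, 0.0, 0.0]
ft_force: [0.8, -0.5, -1.0]
grip_width: 0.677
grasp_force: 32.5
```

```bash
python3 -m crank '[[[5,0,-0.05,-0.1,0,0,0],[5,0,0,-0.1,0,0,0],[5,0,0,-0.1,0,0,0],[5,0,0,0,0,0,0],[5,0,0,0,0,0,0]]]'
```

```text
clock: 31.5
position: [0.4893, 0.0652, 0.048]
ee_rot: [0.625, 0.781, 0.0, -0.0]
ft_force: [-2.0, -1.0, 3.3]
grip_width: 0.68
grasp_force: 32.8
```

```bash
python3 -m crank '[[[6,0,0,0,0,0,0],[7,0,0,0,0,0,0],[8,0,0,0,0,0,0],[8.2,0,0,0,0,0,0],[8.2,0,0,2,0,0,0],[8.2,0,0,4,0,0,0],[8.2,-0.1,0,4,0,0,0],[8.2,-0.2,-1.9,0,0,0,0],[8.2,-0.2,-4.2,0,0,0,0],[8.2,-0.3,-4.2,0,0,0,0],[8.2,-0.2,-4.2,0,0,0,0],[8.2,-0.3,-4.2,0,0,0,0],[8.2,-0.2,-4.2,0,0,0,0],[8.2,-0.3,-4.2,0,0,0,0],[8.2,-0.2,-4.2,0,0,0,0],[8.2,-0.3,-4.2,0,0,0,0],[8.2,-0.2,-4.2,0,0,0,0],[8.2,-0.3,-4.2,0,0,0,0],[8.2,-0.2,-4.2,0,0,0,0],[8.2,0,-1.3,0,0,0,0]]]'; python3 - <<'E'
from h import *
o=manip.get_obs();print(o['position'])
im,d=snap('top');P=pts('top',d)
p=P[170:215,210:250].reshape(-1,3);q=p[(p[:,2]>.072)&(p[:,2]<.1)]
print('cel',cv2.minEnclosingCircle(q[:,:2].astype(np.float32)),len(q),np.percentile(q[:,2],[5,50,95]))
p=P[185:230,395:440].reshape(-1,3);q=p[(p[:,2]>.04)&(p[:,2]<.052)]
print('blue',q.min(0),q.max(0),len(q))
E
```

```text
clock: 34.0
position: [0.4569, -0.4318, 0.1468]
ee_rot: [0.627, 0.779, -0.001, -0.001]
ft_force: [-0.8, 0.9, -1.0]
grip_width: 0.958
grasp_force: 0.0
[ 0.45687151 -0.43180522  0.1467553 ]
cel ((0.488574743270874, 0.065914086997509), 0.030071696266531944) 83 [0.07323453 0.0812509  0.08483672]
blue [ 0.43039666 -0.46005763  0.04001157] [ 0.48979276 -0.39827476  0.05118049] 90
```

The celadon cup is in its well and centred. Now the blue cup.

```bash
python3 -m crank '[[[8.5,0.25,0.25,-2,0,0,0],[8.5,0,0,-4,0,0,0],[8.5,0,0,-3.5,0,0,0],[8.5,0,0,-2.5,0,0,0],[8.5,0,0,-1.6,0,0,0],[8.5,0,0,0,0,0,0],[7,0,0,0,0,0,0],[6,0,0,0,0,0,0],[5,0,0,0,0,0,0],[5,0,0,0,0,0,0],[5,0,0,0,0,0,0],[5,0,0,0,0,0,0]]]' 30
```

```text
clock: 35.55
position: [0.4621, -0.4269, 0.0133]
ee_rot: [0.625, 0.78, 0.0, 0.001]
ft_force: [-2.0, 1.9, 8.6]
grip_width: 0.682
grasp_force: 30.8
```

```bash
python3 -m crank '[[[5,0,0,1,0,0,0],[5,0,0,3,0,0,0],[5,0,0,4,0,0,0],[5,0,0,4,0,0,0],[5,0.3,1.7,1,0,0,0],[5,0.8,3.5,0,0,0,0],[5,0.8,3.5,0,0,0,0],[5,0.7,3.5,0,0,0,0],[5,0.8,3.5,0,0,0,0],[5,0.7,3.5,0,0,0,0],[5,0.8,3.5,0,0,0,0],[5,0.7,3.5,0,0,0,0],[5,0.8,3.5,0,0,0,0],[5,0.3,1.7,0,0,0,0],[5,0,0,-2,0,0,0],[5,0,0,-2,0,0,0],[5,0,0,0,0,0,0],[5,0,0,0,0,0,0]]]'
```

```text
clock: 37.8
position: [0.529, -0.1131, 0.1027]
ee_rot: [0.626, 0.78, 0.0, 0.0]
ft_force: [0.2, 0.4, -0.8]
grip_width: 0.684
grasp_force: 32.5
```

```bash
python3 -m crank '[[[5,0,0.05,-1.5,0,0,0],[5,0,0,-1.6,0,0,0],[5,0,0,-1,0,0,0],[5,0,0,-0.5,0,0,0],[5,0,0,-0.2,0,0,0],[5,0,0,-0.1,0,0,0],[5,0,0,-0.1,0,0,0],[5,0,0,-0.1,0,0,0],[5,0,0,0,0,0,0]]]'
```

```text
clock: 38.92
position: [0.5288, -0.1118, 0.0509]
ee_rot: [0.625, 0.781, 0.0, 0.0]
ft_force: [0.4, -0.0, -0.1]
grip_width: 0.679
grasp_force: 32.5
```

```bash
python3 -m crank '[[[5,0.05,-0.05,-0.1,0,0,0],[5,0,0,-0.1,0,0,0],[5,0,0,0,0,0,0]]]'
```

```text
clock: 39.3
position: [0.5294, -0.1124, 0.0493]
ee_rot: [0.625, 0.78, 0.0, -0.0]
ft_force: [-2.7, 1.0, 6.3]
grip_width: 0.681
grasp_force: 32.9
```

Contact. I'll release, rise and move clear, then check everything.

```bash
python3 -m crank '[[[6,0,0,0,0,0,0],[7,0,0,0,0,0,0],[8,0,0,0,0,0,0],[8.2,0,0,0,0,0,0],[8.2,0,0,2,0,0,0],[8.2,0,0,4,0,0,0],[8.2,0,0,4,0,0,0],[8.2,-0.8,-2,0,0,0,0],[8.2,-1.5,-4,0,0,0,0],[8.2,-1.5,-4,0,0,0,0],[8.2,-1.5,-4,0,0,0,0],[8.2,-1.5,-4,0,0,0,0],[8.2,-1,-2,0,0,0,0],[8.2,0,0,0,0,0,0],[8.2,0,0,0,0,0,0]]]'; python3 - <<'E'
from h import *
im,d=snap('top');P=pts('top',d)
for k,(u,v) in dict(cel=(231,190),white=(266,183),blue=(302,176)).items():
    p=P[v-22:v+22,u-18:u+18].reshape(-1,3);q=p[(p[:,2]>.075)&(p[:,2]<.1)]
    print(k,cv2.minEnclosingCircle(q[:,:2].astype(np.float32)),len(q),np.percentile(q[:,2],[50,95]))
hsv=cv2.cvtColor(im,cv2.COLOR_RGB2HSV)
tm=np.zeros(d.shape,bool);tm[140:225,200:335]=1
tm&=(hsv[...,2]>110)&(P[...,2]>.031)
cs=max(cv2.findContours(tm.astype(np.uint8),0,2)[0],key=len)[:,0]
w=np.array([onplane('top',a,b,.040)[:2] for a,b in cs],np.float32);print('tray',cv2.minAreaRect(w))
i2,_=snap('side')
cv2.imwrite('pics/end.png',np.hstack([cv2.resize(im[95:245,185:345,::-1],(400,375)),cv2.resize(i2[110:250,200:350,::-1],(400,375))]))
E
```

```text
clock: 41.18
position: [0.4518, -0.3114, 0.1487]
ee_rot: [0.625, 0.781, 0.0, -0.0]
ft_force: [0.2, 0.6, 0.4]
grip_width: 0.958
grasp_force: 0.0
cel ((0.4884546995162964, 0.06584185361862183), 0.029907917603850365) 69 [0.08155037 0.08434067]
white ((0.5086882710456848, -0.02411133237183094), 0.029862063005566597) 73 [0.08141726 0.08484395]
blue ((0.5292273163795471, -0.1148373931646347), 0.030183184891939163) 78 [0.08128957 0.08416466]
tray ((0.5089888572692871, -0.025059983134269714), (0.08661787956953049, 0.28013163805007935), 12.678173065185547)
```

View pics/end.png

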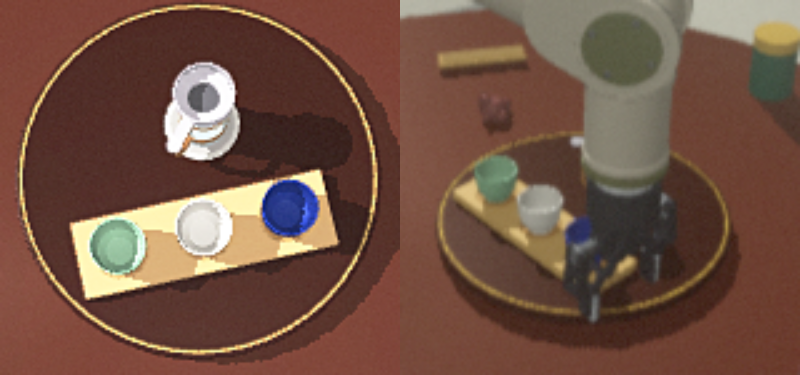

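The crop shows all three cups centred in their wells: green (117,247), white (203,228), blue (290,208). The pitcher and strainer stand on the coaster (203,120), the tray hasn't moved, and the gripper is clear. I'll hand it in.

```bash
python3 -c "
from workcell import job
print(job.hand_in())"
```

```text
the job is handed in; nothing more can be done
None
```

The job is handed in at about 41 s of the 144 s allowed: by the last camera check all three cups are centred in their correct wells and the tray hasn't moved, with the pitcher on the coaster and the strainer level in its mouth; no verdict was returned.

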